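Torque-check the manifold caps and flag the loose one

ROBOT

A 6-joint arm with a two-finger parallel gripper is mounted at the origin on a cart in front of the work surface, level with it; the furniture and walls round the work are solid. World frame = base frame: x ahead of the robot, y to its left, z up, the work surface at z = 0. Lengths are in m, angles in rad, forces in N, time in s.
With the tool pointing down it reaches from about 0.3 to 1 m from the base axis. Payload 5.1 kg.
Tool frame: the origin (TCP) lies on the centre line of the jaws, within the pads' length; the fingertips stand 19 mm ahead of it and the grasp point (between the pads) is the TCP; z points along the fingers, y is the line along which they close (so a half turn about z gives the same grasp; the last joint's range is limited). The gripper opens to 95 mm and grips with 3 to 60 N. Pads are 20 mm wide; open, the fingers measure 119 mm over their backs; the gripper's body (75 mm by 180 mm) begins 59 mm behind the grasp point.
Start: joints at [1.193, 0.124, 1.65, -0, 1.367, -0.083], TCP at [0.189, 0.622, 0.234] pointing down, gripper open.
Joint ranges: [-2.61, 2.61], [-1.02, 2.33], [0.03, 2.71], [-1.35, 4.49], [0.32, 2.68], [-2.91, 2.91]. Speed limits (rad/s): [2.57, 2.57, 3.14, 3.14, 3.14, 3.14].

INTERFACE

Orientations are given as a rotation vector (axis times angle).
In Python, from cell import bot, snapshot, camera_info gives the robot as it stands.
- The arm moves only by the shell command python3 -m creep 'ROWS' [FORCE]. ROWS is text: rows parted by semicolons, each of 7 numbers parted by spaces: the shift along the tool's x, y, z in mm, then the turn, a rotation vector about the tool's x, y, z in rad, then the opening, from 0 (shut) to 1 (fully open). In form: tx ty tz ax ay az fingers; .... A call has 1 to 5 rows; each row shifts and turns the commanded pose from where the row before left it, along the tool's axes as they then stand; what a row does not reach is not made up. A row lasts 1/10 s, in which the tool goes at most 50 mm and 8.59 degrees, less where a joint would pass 70% of its speed; a pose out of reach is approached as far as the arm can. A call is refused whole if a number of a shift passes 50 or a number of a turn 0.15, either way. A call with a gripper value outside its range is refused whole. The fingers move at their own pace and stop on an object; FORCE is the grip in N (left out, the last holds). Time passes only in rows, so rows that do not move let the fingers close. It gives the time, the measured TCP pose, the force, the opening and the grip force at its end, in the units of the state.
- bot.observe(): the state, without advancing time (a new reading comes with each control period).
- snapshot(name): name is "scene" or "top" or "wrist"; returns (picture, depth): 480x640x3 uint8, red, green, blue; 480x640 float32, m along the optical axis (not along the pixel's ray), 0 where there is no reading.
- camera_info(name): a dict with "fx", "fy", "cx", "cy" (pixels), "extrinsics" (4x4, takes a point from camera to world coordinates); the wrist camera has in their place "hand_eye" (4x4, takes a point from camera to tool coordinates, whose origin is the TCP and whose axes are the flange's). Camera axes: x right, y up, looking along -z (the intrinsics and any distortion apply to the point x, -y, -z); pixel columns grow to the right and rows downward; lengths in m; the calibration is good to about 2 mm. A picture is of the moment at which its call begins: read the wrist's pose just before it. camera_info takes no time and is no camera call.
- bot.close_job(): hands the job in; it is judged then, once.
The state is a dict: "time_s": time; "joint_positions": joint angles; "qd": joint speeds; "joint_torque": joint torques, N m; "tool_pos": TCP position; "tool_rot": TCP orientation; "contact_force": force on the tool from outside, world axes, zero at the start; "ft_torque": the same for the moment, N m; "finger_gap": finger opening in m; "grasp_force": force on a finger pad.
Only numpy, scipy, OpenCV 4.12 (cv2) and the standard library are available. Lean on these libraries where they do the work, as an engineer would, in place of code of your own. Each camera call takes 0.05 s, during which the arm holds its last target. There are 200 camera calls.

TASK

One of the three brass hex caps on top of the manifold was never tightened: try them clockwise by feel to find it, without forcing the sound ones, and run the loose one down until it comes up firm on its seat. Then slip the pale metal sleeve ring over that cap, flat on the manifold, so that the fitter sees which one to torque again, and leave the screwdriver, the oil bottle and the notebook where they are.

Things in the scene. Friction and masses are not known exactly. Their poses are not given: they have to be found in the camera images.
- manifold: aluminium manifold bar 76 x 350 mm on a steel base plate 96 x 430 mm, fixed to the bench; origin under its centre on the bench, y along the bar, z up; the bar's flat top, on which the ring comes to rest, is 52 mm above the bench. The caps stand on it at y = +105, 0 and -105 mm, each on a round boss and washer (39 mm across, 7 mm high).
- cap_a: one of three alike brass hex caps in a row on the manifold (the letters do not tell its place). Origin on its axis under its round flange (37 mm across, 4 mm high), 59 mm above the bench. Hex 30 mm across flats, 34.6 over corners, from 4 to 34 mm above the origin, top 2.5 mm bevelled. x is square to a pair of flats (others every 60 degrees), z up; clockwise from above tightens.
- cap_b: one of three alike brass hex caps in a row on the manifold (the letters do not tell its place). Origin on its axis under its round flange (37 mm across, 4 mm high), 59 mm above the bench. Hex 30 mm across flats, 34.6 over corners, from 4 to 34 mm above the origin, top 2.5 mm bevelled. x is square to a pair of flats (others every 60 degrees), z up; clockwise from above tightens.
- cap_c: one of three alike brass hex caps in a row on the manifold (the letters do not tell its place). Origin on its axis under its round flange (37 mm across, 4 mm high), 59 mm above the bench. Hex 30 mm across flats, 34.6 over corners, from 4 to 34 mm above the origin, top 2.5 mm bevelled. x is square to a pair of flats (others every 60 degrees), z up; clockwise from above tightens.
- cap_a_dot (a point): dark dimple on top of cap_a, 9.5 mm from its axis along its x; turns with the cap. A sound cap only gives about 5 degrees per N m on its rubber seal and springs back. The loose one turns with about 0.1 N m, comes up on its seat after 25 to 52 degrees clockwise and from there holds and gives like a sound one. Caps do not rise or sink.
- cap_b_dot (a point): dark dimple on top of cap_b, 9.5 mm from its axis along its x; turns with the cap. A sound cap only gives about 5 degrees per N m on its rubber seal and springs back. The loose one turns with about 0.1 N m, comes up on its seat after 25 to 52 degrees clockwise and from there holds and gives like a sound one. Caps do not rise or sink.
- cap_c_dot (a point): dark dimple on top of cap_c, 9.5 mm from its axis along its x; turns with the cap. A sound cap only gives about 5 degrees per N m on its rubber seal and springs back. The loose one turns with about 0.1 N m, comes up on its seat after 25 to 52 degrees clockwise and from there holds and gives like a sound one. Caps do not rise or sink.
- seal_a_rim (a point): a point on the edge of the black rubber seal washer (36 mm across, 3 mm thick) under cap_a, 18 mm from the axis; it creeps round by 1.5 mm per N m put on a cap that is down on it. 0.2 N m or more is firm; above about 0.8 N m the seal tears
- seal_b_rim (a point): a point on the edge of the black rubber seal washer (36 mm across, 3 mm thick) under cap_b, 18 mm from the axis; it creeps round by 1.5 mm per N m put on a cap that is down on it. 0.2 N m or more is firm; above about 0.8 N m the seal tears
- seal_c_rim (a point): a point on the edge of the black rubber seal washer (36 mm across, 3 mm thick) under cap_c, 18 mm from the axis; it creeps round by 1.5 mm per N m put on a cap that is down on it. 0.2 N m or more is firm; above about 0.8 N m the seal tears
- flag_ring: plain pale metal sleeve ring that serves as the flag, lying flat on the bench right of the manifold; 64 mm outside, 45 mm clear hole, 12 mm high, 45 g; origin at the centre of its underside, z along its axis. It passes freely over cap, washer and boss.
- screwdriver: screwdriver with a yellow handle, 208 mm long, 27 mm thick, lying left of the manifold; a bystander; origin under its middle, y along it
- oil_bottle: white oil bottle with a red nozzle, 51 mm across and 152 mm high, standing behind the manifold; a bystander; origin under its centre
- notebook: dark blue notebook, 148 x 105 x 12 mm, lying behind the manifold; a bystander; origin under its centre
Not all that is in view belongs to the job. Several things look just like the flag_ring: the one meant starts farthest from the robot's base.

How it is judged:
On the way, in this order (a step that is already met when the one before it is completed fails the run):
1. the loose cap is found and run down firm on its seat (turned at least 23 degrees, and then at least 0.2 N m on its seal) (((distance of cap_a_dot from where it was at the start of the episode above 0.00377 m and distance of seal_a_rim from where it was at the start of the episode above 0.0003 m) or (distance of cap_b_dot from where it was at the start of the episode above 0.00377 m and distance of seal_b_rim from where it was at the start of the episode above 0.0003 m) or (distance of cap_c_dot from where it was at the start of the episode above 0.00377 m and distance of seal_c_rim from where it was at the start of the episode above 0.0003 m))), for 0.05 s.
2. the sleeve ring lies over that cap (((distance of cap_a_dot from where it was at the start of the episode above 0.00377 m and (horizontal distance between flag_ring and cap_a below 0.007 m and z of flag_ring in the frame of manifold below 0.056 m and angle between flag_ring's own z axis and vertical below 0.12 rad)) or (distance of cap_b_dot from where it was at the start of the episode above 0.00377 m and (horizontal distance between flag_ring and cap_b below 0.007 m and z of flag_ring in the frame of manifold below 0.056 m and angle between flag_ring's own z axis and vertical below 0.12 rad)) or (distance of cap_c_dot from where it was at the start of the episode above 0.00377 m and (horizontal distance between flag_ring and cap_c below 0.007 m and z of flag_ring in the frame of manifold below 0.056 m and angle between flag_ring's own z axis and vertical below 0.12 rad)))), for 0.2 s.
At the end, for the whole second after the job is handed in: The loose cap stays run down (at least 23 degrees from where it was), and the sleeve ring lies round that same cap, within 7 mm of centred, flat (within 7 degrees) on the manifold's top (within 4 mm), at rest and released (((distance of cap_a_dot from where it was at the start of the episode above 0.00377 m and (horizontal distance between flag_ring and cap_a below 0.007 m and z of flag_ring in the frame of manifold below 0.056 m and angle between flag_ring's own z axis and vertical below 0.12 rad)) or (distance of cap_b_dot from where it was at the start of the episode above 0.00377 m and (horizontal distance between flag_ring and cap_b below 0.007 m and z of flag_ring in the frame of manifold below 0.056 m and angle between flag_ring's own z axis and vertical below 0.12 rad)) or (distance of cap_c_dot from where it was at the start of the episode above 0.00377 m and (horizontal distance between flag_ring and cap_c below 0.007 m and z of flag_ring in the frame of manifold below 0.056 m and angle between flag_ring's own z axis and vertical below 0.12 rad))) and linear speed of flag_ring below 0.02 m/s); the robot touches nothing.
It fails at once if a seal is torn: a cap that is down on it was turned with more than 0.8 N m (distance of any of seal_a_rim, seal_b_rim, seal_c_rim from where it was at the start of the episode above 0.0012 m).
It fails at once if the screwdriver is pushed by more than 15 mm (distance of screwdriver from where it was at the start of the episode above 0.015 m).
It fails at once if the oil bottle is pushed by more than 15 mm (distance of oil_bottle from where it was at the start of the episode above 0.015 m).
It fails at once if the notebook is pushed by more than 15 mm (distance of notebook from where it was at the start of the episode above 0.015 m).
It also fails if it takes over 72 s, if anything falls off the work surface, if the arm or the gripper's body presses on something with over 40 N, if the wrist force passes 120 N, or if a joint passes its speed limit or range.

## Working session

There is one attempt and no reset: what is moved stays moved. The work goes in short steps, Python scripts to look and compute and a shell command to move; the robot and the scene stay as the last step left them, time stands still between calls to the robot, and variables do not carry over. Pictures are saved under pics/ and viewed, at most 10 in all, crops included, and the job is handed in when it is done.

```bash
mkdir -p pics
cat > h.py <<'E'
import numpy as np, cv2
from cell import bot, snapshot, camera_info
from scipy.spatial.transform import Rotation as R
def ext(n):
    c=camera_info(n)
    if 'extrinsics' in c: return c,np.array(c['extrinsics'])
    s=bot.observe(); T=np.eye(4); T[:3,:3]=R.from_rotvec(s['tool_rot']).as_matrix(); T[:3,3]=s['tool_pos']
    return c,T@np.array(c['hand_eye'])
def cloud(n):
    c,T=ext(n); im,d=snapshot(n)
    v,u=np.mgrid[0:480,0:640]
    p=np.stack([(u-c['cx'])/c['fx']*d,-(v-c['cy'])/c['fy']*d,-d],-1)
    w=p@T[:3,:3].T+T[:3,3]; w[d==0]=np.nan
    return im,d,w
def save(n,im): cv2.imwrite('pics/'+n,im[:,:,::-1])
E
python3 - <<'E'
from h import *
s=bot.observe();print(s)
for n in('scene','top','wrist'):
    c=camera_info(n);print({k:v for k,v in c.items()})
im,d,w=cloud('top');save('top.png',im);np.save('top_w.npy',w);np.save('top_i.npy',im)
im,d,w=cloud('scene');save('scene.png',im);np.save('sc_w.npy',w)
E
```

```text
{'time_s': 0.0, 'joint_positions': array([ 1.19340546e+00,  1.24502766e-01,  1.65167884e+00, -1.04024597e-05,
        1.36746987e+00, -8.26046110e-02]), 'qd': array([-0.00091314,  0.00089561, -0.00025324,  0.00061971, -0.00026145,
        0.00147217]), 'joint_torque': array([-1.80940392e-04, -4.17593765e+01, -3.59936678e+01,  7.74944667e-02,
        4.90228564e-02, -1.91438644e-04]), 'tool_pos': array([0.18865936, 0.6213917 , 0.23238565]), 'tool_rot': array([-0.4613034 , -3.10707372,  0.00315202]), 'contact_force': array([ 0.21504004, -0.37729032, -0.11748239]), 'ft_torque': array([-0.03319518, -0.02235582, -0.06202069]), 'grasp_force': 0.0, 'finger_gap': 0.09511212140141136}
{'fx': 448.90430393384764, 'fy': 448.90430393384764, 'cx': 323.59986024510863, 'cy': 237.45689418197875, 'extrinsics': array([[ 0.48378132,  0.39540682, -0.78077466, -0.21199324],
       [-0.87499145,  0.19957153, -0.44109088, -0.44120177],
       [-0.01858995,  0.89656269,  0.44252657,  0.52414894],
       [ 0.        ,  0.        ,  0.        ,  1.        ]])}
{'fx': 440.8634485510772, 'fy': 440.8634485510772,
[... 163 characters left out ...]
99880654e-01, -1.54472495e-02,  2.44170623e-04,
        -1.74450215e-02],
       [-1.47936140e-03,  1.11465385e-01,  9.93767216e-01,
         1.30994332e+00],
       [ 0.00000000e+00,  0.00000000e+00,  0.00000000e+00,
         1.00000000e+00]])}
{'fx': 409.6016248041104, 'fy': 409.6016248041104, 'cx': 316.6547692235326, 'cy': 235.6063248733699, 'hand_eye': array([[-1.80070125e-04,  9.64422021e-01,  2.64367420e-01,
         7.33625843e-02],
       [ 9.99999983e-01,  1.81617021e-04,  1.85902946e-05,
         4.54219751e-04],
       [-3.00847338e-05,  2.64367419e-01, -9.64422038e-01,
        -1.50112441e-01],
       [ 0.00000000e+00,  0.00000000e+00,  0.00000000e+00,
         1.00000000e+00]])}
```

View pics/top.png

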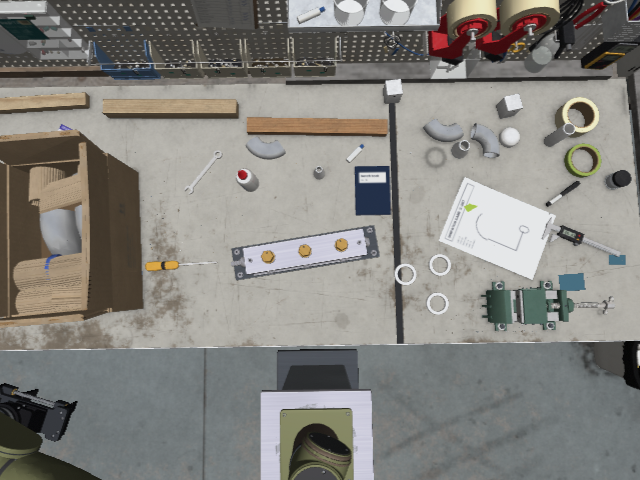

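View pics/scene.png

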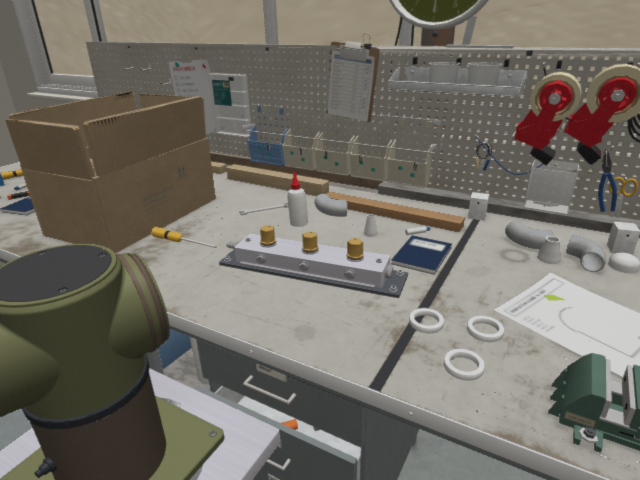

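The top view shows the caps at (267,257), (305,251) and (341,244). The white ring candidates are at (405,274), (440,265) and (437,303). There is also a grey ring print at (436,157), and the tape rolls at (577,115) and (582,160), which don't fit the description. Next I measure these.

Run:
```python
from h import *
w=np.load('top_w.npy');im=np.load('top_i.npy')
hsv=cv2.cvtColor(im,cv2.COLOR_RGB2HSV)
for n,(u,v) in dict(r1=(405,274),r2=(440,265),r3=(437,303)).items():
    P=w[v-17:v+18,u-17:u+18].reshape(-1,3); S=hsv[v-17:v+18,u-17:u+18].reshape(-1,3)
    m=(S[:,2]>215)&(S[:,1]<40); q=P[m]; (cu,cv_),rr=cv2.minEnclosingCircle(q[:,:2].astype(np.float32))
    c=np.array([cu,cv_]);print(n,m.sum(),c,2*rr,q[:,2].mean(),np.hypot(*c))
C=[]
for u,v in((267,257),(305,251),(341,244)):
    P=w[v-12:v+13,u-12:u+13].reshape(-1,3); q=P[(P[:,2]>.086)&(P[:,2]<.1)]
    c=(q.max(0)+q.min(0))/2;C.append(q.mean(0));print('cap',len(q),q.mean(0),c,q.max(0)-q.min(0))
C=np.array(C);d=C[0]-C[2];print('len',np.linalg.norm(d),'yaw bar y',np.degrees(np.arctan2(d[1],d[0])))
def crop(a,b,c,d_,n): save(n,cv2.resize(im[b:d_,a:c],None,fx=6,fy=6,interpolation=cv2.INTER_CUBIC))
a=cv2.resize(im[225:280,240:365],None,fx=6,fy=6,interpolation=cv2.INTER_CUBIC)
b=cv2.resize(im[250:320,390:460],None,fx=3.5,fy=3.5,interpolation=cv2.INTER_CUBIC)
o=np.zeros((590,760,3),np.uint8);o[:a.shape[0],:a.shape[1]]=a;o[335:335+b.shape[0],:b.shape[1]]=b;save('crop.png',o)
```

```text
r1 134 [ 0.48003963 -0.26801747] 0.06208420172333717 nan 0.5497921494069001
r2 137 [ 0.51830274 -0.38909507] 0.10408809781074524 nan 0.6480992985908568
r3 138 [ 0.39426404 -0.35854179] 0.06229028105735779 0.013143915204727843 0.532913077246967
cap 103 [0.53286072 0.1277759  0.09424654] [0.53289018 0.12724581 0.09384251] [0.02820763 0.03306153 0.01218851]
cap 99 [0.548345   0.02455914 0.09420263] [0.54917753 0.02377461 0.09335361] [0.03098143 0.03073495 0.01085651]
cap 101 [ 0.56382352 -0.0795233   0.09372773] [ 0.56415879 -0.08055382  0.09333599] [0.03056494 0.02818632 0.01101745]
len 0.20959943008886767 yaw bar y 98.49505903238705
```

View pics/crop.png

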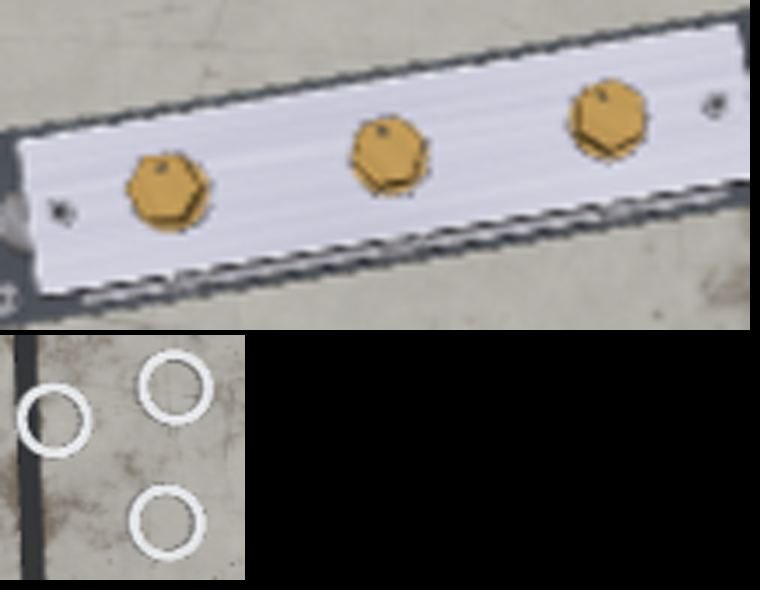

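The crop shows three similar white rings. r2, at (440,265), is the farthest from the base at about 0.62 m, against 0.55 and 0.53. The cap dots are visible, and cap spacing (210 mm) and height (94 mm) agree with the data. I'm moving over the bar now, going clear of the box first.

```bash
python3 -m creep '-20 -40 0 0 0 0 1; -20 -40 0 0 0 0 1;-20 -40 0 0 0 0 1;-20 -40 0 0 0 0 1;-20 -40 0 0 0 0 1' 12; python3 -m creep '-20 -40 0 0 0 -0.1 1; -20 -40 0 0 0 -0.1 1;-40 0 0 0 0 -0.1 1;-40 0 0 0 0 -0.1 1;-40 0 0 0 0 -0.05 1'
python3 - <<'E'
from h import *
print(R.from_rotvec(bot.observe()['tool_rot']).as_matrix().round(3))
E
```

```text
time_s: 0.6
tool_pos: [0.2262, 0.3996, 0.233]
tool_rot: [-0.46, -3.107, 0.002]
contact_force: [1.2, 0.2, 0.3]
finger_gap: 0.095
grasp_force: 0.0
time_s: 1.1
tool_pos: [0.3666, 0.3139, 0.2338]
tool_rot: [-0.246, 3.131, 0.001]
contact_force: [-0.1, 1.0, 0.9]
finger_gap: 0.095
grasp_force: 0.0
[[-0.988 -0.156  0.001]
 [-0.156  0.988  0.001]
 [-0.001  0.001 -1.   ]]
```

```bash
python3 -m creep '-20 -45 0 0 0 0 1; -20 -45 0 0 0 0 1;-20 -45 0 0 0 0 1;-20 -45 0 0 0 0 1;-20 -45 0 0 0 0 1' >/dev/null; python3 -m creep '-16 -40 0 0 0 0 1; -16 -30 0 0 0 0 1;0 0 0 0 0 0 1;0 0 0 0 0 0 1'
python3 - <<'E'
from h import *
im,d,w=cloud('wrist');np.savez('w1.npz',im=im,d=d,w=w)
a=cv2.resize(im,(640,480));save('w1.png',a)
# caps: high pixels
hsv=cv2.cvtColor(im,cv2.COLOR_RGB2HSV)
m=((w[:,:,2]>.088)&(w[:,:,2]<.1)).astype(np.uint8)
n,l,st,ce=cv2.connectedComponentsWithStats(m)
for i in range(1,n):
    if st[i,4]>300: q=w[l==i];print(st[i],ce[i],q.mean(0),np.ptp(q,axis=0))
E
```

```text
time_s: 2.0
tool_pos: [0.5412, 0.0435, 0.2329]
tool_rot: [0.241, -3.131, -0.001]
contact_force: [0.2, 0.3, 0.2]
finger_gap: 0.095
grasp_force: 0.0
[ 127  213   44   44 1397] [148.48317824 234.17394417] [ 0.56535037 -0.07803208  0.09158139] [0.03390705 0.0311052  0.00600637]
[ 267  215   46   41 1367] [289.7190929 234.9063643] [0.55000789 0.02486531 0.09163704] [0.03298852 0.03286392 0.0057309 ]
[ 408  215   46   42 1386] [430.64502165 235.59235209] [0.53466019 0.12767508 0.09163862] [0.03021094 0.03421369 0.00614124]
```

View pics/w1.png

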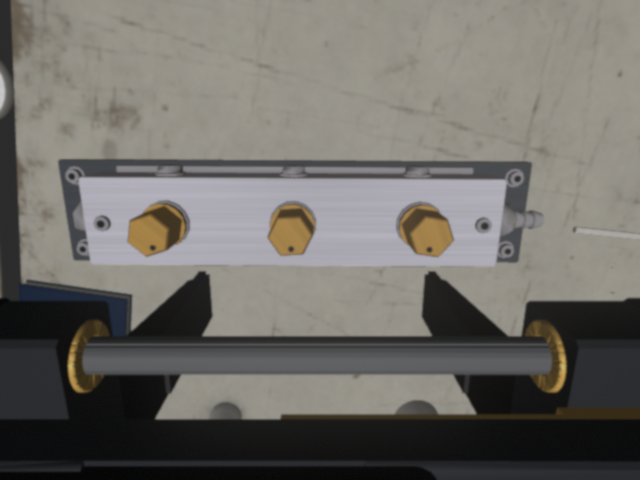

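The wrist view shows the caps at (155,238), (291,235) and (428,236), with dots near (152,248), (291,249) and (430,249). I'm rectifying onto the cap-top plane to get the hex angles.

```bash
cat > caps.py <<'E'
from h import *
from scipy.optimize import minimize
def rect(im,T,c,ctr,s=0.2e-3,half=0.024,z=.093):
    n=int(2*half/s); g=(np.arange(n)+.5)*s-half
    X,Y=np.meshgrid(ctr[0]+g,ctr[1]+g,indexing='ij')   # row=x, col=y
    P=np.stack([X,Y,np.full_like(X,z)],-1); q=(P-T[:3,3])@T[:3,:3]
    u=c['fx']*q[...,0]/-q[...,2]+c['cx']; v=-c['fy']*q[...,1]/-q[...,2]+c['cy']
    return cv2.remap(im,u.astype(np.float32),v.astype(np.float32),cv2.INTER_CUBIC),g
def analyse(im,c,T,ctr):
    r,g=rect(im,T,c,ctr); V=r.astype(float).sum(2)/3; hsv=cv2.cvtColor(r,cv2.COLOR_RGB2HSV)
    brass=(hsv[...,1]>100); X,Y=np.meshgrid(g,g,indexing='ij')
    top=np.median(V[(np.hypot(X,Y)<.010)&brass])
    face=(abs(V-top)<14)&brass
    face=cv2.morphologyEx(face.astype(np.uint8),cv2.MORPH_OPEN,np.ones((9,9)))
    n,l,st,ce=cv2.connectedComponentsWithStats(face); i=1+st[1:,4].argmax(); f=(l==i)
    f=cv2.morphologyEx(f.astype(np.uint8),cv2.MORPH_CLOSE,np.ones((25,25))).astype(bool)
    def cost(p):
        a=np.radians(p[2]*10+np.array([0,60,120])); d=[abs((X-p[0]*1e-3)*np.cos(t)+(Y-p[1]*1e-3)*np.sin(t)) for t in a]
        dd=np.max(d,0)*1e3-p[3]; return ((1/(1+np.exp(np.clip(dd*4,-40,40)))-f)**2).mean()
    best=min((minimize(cost,[X[f].mean()*1e3,Y[f].mean()*1e3,a0,13.],method='Nelder-Mead') for a0 in(0,1.5,3,4.5)),key=lambda o:o.fun)
    p=best.x; cx=ctr[0]+p[0]*1e-3; cy=ctr[1]+p[1]*1e-3
    m=(np.hypot(X-p[0]*1e-3,Y-p[1]*1e-3)<.0115); D=np.where(m,V,999); k=m&(V<(top-40)) ; k&=(V<np.percentile(V[m],3)+15)
    dx,dy=X[k].mean()-p[0]*1e-3,Y[k].mean()-p[1]*1e-3
    return r,dict(c=(round(cx,4),round(cy,4)),hexdeg=round(p[2]*10%60,1),flats_mm=round(2*p[3],1),dotdeg=round(np.degrees(np.arctan2(dy,dx)),1),dot_mm=round(1e3*np.hypot(dx,dy),1),cost=round(best.fun,4))
E
python3 - <<'E'
from caps import *
z=np.load('w1.npz');im=z['im']; c,T=ext('wrist'); o=[]
for ctr in((.5347,.1277),(.55,.0249),(.5654,-.078)):
    r,a=analyse(im,c,T,ctr);print(a);o.append(r)
save('rect.png',np.hstack(o))
E
```

```text
{'c': (np.float64(0.535), np.float64(0.129)), 'hexdeg': np.float64(59.4), 'flats_mm': np.float64(26.8), 'dotdeg': np.float64(0.9), 'dot_mm': np.float64(9.5), 'cost': np.float64(0.0049)}
{'c': (np.float64(0.5506), np.float64(0.0254)), 'hexdeg': np.float64(11.6), 'flats_mm': np.float64(26.6), 'dotdeg': np.float64(13.5), 'dot_mm': np.float64(9.5), 'cost': np.float64(0.0049)}
{'c': (np.float64(0.566), np.float64(-0.0779)), 'hexdeg': np.float64(27.1), 'flats_mm': np.float64(26.3), 'dotdeg': np.float64(26.6), 'dot_mm': np.float64(9.7), 'cost': np.float64(0.0066)}
```

View pics/rect.png

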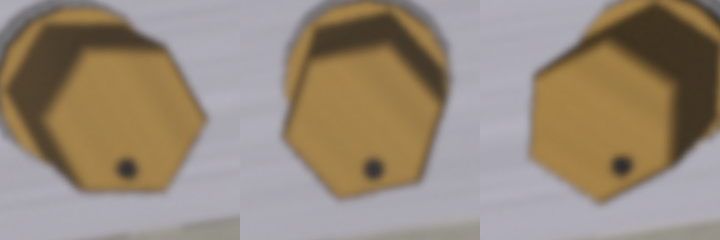

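Hex angles and dot angles agree within 2°: 0°, 12° and 27° for left, middle and right. I'll start with the middle cap, with jaw y at 72°.

```bash
cat > st.py <<'E'
from h import *
import sys
s=bot.observe();M=R.from_rotvec(s['tool_rot']).as_matrix()
print('t',round(s['time_s'],2),'p',s['tool_pos'].round(4),'yaw_y',round(np.degrees(np.arctan2(M[1,1],M[0,1])),2),'tilt',np.degrees(np.arccos(-M[2,2])).round(2),'F',s['contact_force'].round(1),'M',s['ft_torque'].round(3),'gap',round(s['finger_gap'],4),'g',s['grasp_force'],'q1,6',s['joint_positions'][[0,5]].round(2))
if len(sys.argv)>3:
    d=M.T@(np.array([float(v) for v in sys.argv[1:4]])-s['tool_pos'])*1e3; print('to go mm tool',d.round(1))
E
python3 -m creep '-7 -20 0 0 0 0 1;0 0 20 0 0 0.14 1;0 0 20 0 0 0.14 1;0 0 20 0 0 0.14 1;0 0 0 0 0 0.048 1' >/dev/null; python3 -m creep '0 0 0 0 0 0 1'>/dev/null;python3 st.py .5506 .0254 .088
```

```text
t 2.65 p [0.5502 0.0267 0.1726] yaw_y 72.21 tilt 0.11 F [ 0.6  0.4 -0.1] M [-0.003 -0.034 -0.02 ] gap 0.0952 g 0.0 q1,6 [-0.05 -1.31]
to go mm tool [-0.9 -1.1 84.6]
```

```bash
python3 -m creep '-1 -1 28 0 0 0 1;0 0 28 0 0 0 1;0 0 28 0 0 0 1;0 0 0 0 0 0 1' >/dev/null; python3 st.py .5506 .0254 .088; python3 -m creep '0 0 0 0 0 0 0;0 0 0 0 0 0 0;0 0 0 0 0 0 0;0 0 0 0 0 0 0;0 0 0 0 0 0 0' 5; python3 st.py;python3 -m creep '0 0 0 0 0 0 0;0 0 0 0 0 0 0;0 0 0 0 0 0 0' 14;python3 st.py
```

```text
t 3.05 p [0.5489 0.025  0.086 ] yaw_y 72.21 tilt 0.42 F [-0.2  0.6 -0.8] M [ 0.015  0.01  -0.01 ] gap 0.0948 g 0.0 q1,6 [-0.05 -1.31]
to go mm tool [-1.5  0.9 -2. ]
time_s: 3.55
tool_pos: [0.5526, 0.0239, 0.0906]
tool_rot: [0.489, 3.102, 0.0]
contact_force: [-0.7, -0.6, 0.4]
finger_gap: 0.0604
grasp_force: 0.0
t 3.55 p [0.5526 0.0239 0.0906] yaw_y 72.08 tilt 0.09 F [-0.7 -0.6  0.4] M [ 0.    -0.025 -0.028] gap 0.0604 g 0.0 q1,6 [-0.05 -1.31]
time_s: 3.85
tool_pos: [0.5521, 0.0239, 0.0896]
tool_rot: [-0.489, -3.103, 0.0]
contact_force: [0.4, -0.1, 0.1]
finger_gap: 0.0367
grasp_force: 0.0
t 3.85 p [0.5521 0.0239 0.0896] yaw_y 72.08 tilt 0.01 F [ 0.4 -0.1  0.1] M [0.005 0.022 0.025] gap 0.0367 g 0.0 q1,6 [-0.05 -1.31]
```

```bash
python3 -m creep '0 0 0 0 0 0 0;0 0 0 0 0 0 0;0 0 0 0 0 0 0' 12;python3 st.py;python3 -m creep '0 0 0 0 0 0.02 0;0 0 0 0 0 0 0' >/dev/null;python3 st.py;python3 -m creep '0 0 0 0 0 0.02 0;0 0 0 0 0 0 0' >/dev/null;python3 st.py;python3 -m creep '0 0 0 0 0 0 0'>/dev/null;python3 st.py
```

```text
time_s: 4.15
tool_pos: [0.5521, 0.0241, 0.0896]
tool_rot: [-0.489, -3.103, -0.0]
contact_force: [0.4, 0.7, -0.1]
finger_gap: 0.0301
grasp_force: 12.0
t 4.15 p [0.5521 0.0241 0.0896] yaw_y 72.08 tilt 0.01 F [ 0.4  0.7 -0.1] M [ 0.144 -0.022 -0.009] gap 0.0301 g 11.999036540273664 q1,6 [-0.05 -1.31]
t 4.35 p [0.5521 0.024  0.0896] yaw_y 70.93 tilt 0.0 F [-0.8  1.6 -0.4] M [ 0.208 -0.063  0.238] gap 0.0299 g 12.003446042672294 q1,6 [-0.05 -1.29]
t 4.55 p [0.552  0.024  0.0896] yaw_y 69.79 tilt 0.01 F [ 0.3  1.1 -1.9] M [ 0.203 -0.053  0.397] gap 0.0301 g 12.026895231683739 q1,6 [-0.05 -1.27]
t 4.65 p [0.552  0.024  0.0896] yaw_y 69.81 tilt 0.01 F [1.2 1.2 0. ] M [ 0.123 -0.044  0.338] gap 0.0301 g 12.026208415045403 q1,6 [-0.05 -1.27]
```

The middle cap springs at about 0.2 N m per degree, so it is sound. I'm unwinding it and moving to the left cap.

```bash
python3 -m creep '0 0 0 0 0 -0.02 0;0 0 0 0 0 -0.02 0;0 0 0 0 0 0 0.65;0 0 0 0 0 0 0.65;0 0 0 0 0 0 0.65' >/dev/null;python3 st.py; python3 -m creep '0 0 -40 0 0 0 0.65;0 0 -20 0 0 0 .65;23 47 0 0 0 0 0.65;23 47 0 0 0 0 .65;0 0 0 0 0 0.105 .65'>/dev/null;python3 -m creep '0 0 0 0 0 0.105 .65;0 0 0 0 0 0 0.65'>/dev/null; python3 st.py .536 .128 .089
```

```text
t 5.15 p [0.5522 0.0238 0.0898] yaw_y 72.06 tilt 0.02 F [ 0.1 -0.3  0.1] M [ 0.039 -0.03  -0.033] gap 0.0489 g 0.0 q1,6 [-0.05 -1.31]
t 5.85 p [0.5379 0.1233 0.1497] yaw_y 60.1 tilt 0.02 F [ 0.8 -0.4  0.7] M [-0.024  0.019 -0.005] gap 0.0616 g 0.0 q1,6 [ 0.13 -0.92]
to go mm tool [ 3.9  3.1 60.7]
```

```bash
python3 -m creep '4 3 0 0 0 0 0.65;0 0 30 0 0 0 .65;0 0 30 0 0 0 0.65;0 0 0 0 0 0 0.65'>/dev/null; python3 st.py .536 .128 .089; python3 -m creep '0 0 0 0 0 0 0;0 0 0 0 0 0 0;0 0 0 0 0 0 0;0 0 0 0 0 0 0;0 0 0 0 0 0 0' 12>/dev/null; python3 st.py;python3 -m creep '0 0 0 0 0 0 0;0 0 0 0 0 0 0'>/dev/null; python3 st.py
```

```text
t 6.25 p [0.5324 0.1268 0.0851] yaw_y 60.09 tilt 0.52 F [-0.5 -0.5  0.6] M [-0.03   0.034 -0.07 ] gap 0.0617 g 0.0 q1,6 [ 0.14 -0.91]
to go mm tool [-2.5  2.8 -3.9]
time_s: 6.75
tool_pos: [0.5366, 0.1274, 0.0908]
tool_rot: [0.811, 3.033, 0.0]
contact_force: [-1.2, -0.5, 2.0]
finger_gap: 0.0297
grasp_force: 12.0
t 6.75 p [0.5366 0.1274 0.0908] yaw_y 60.06 tilt 0.09 F [-1.2 -0.5  2. ] M [-0.133  0.131 -0.071] gap 0.0297 g 11.988841567654163 q1,6 [ 0.14 -0.91]
t 6.95 p [0.5366 0.1274 0.0908] yaw_y 60.05 tilt 0.08 F [-1.4 -0.6  5.7] M [-0.194  0.236  0.048] gap 0.0302 g 11.98963096481748 q1,6 [ 0.14 -0.91]
```

```bash
python3 -m creep '0 0 0 0 0 0.02 0;0 0 0 0 0 0 0' >/dev/null;python3 st.py;python3 -m creep '0 0 0 0 0 0.02 0;0 0 0 0 0 0 0' >/dev/null;python3 st.py;python3 -m creep '0 0 0 0 0 0 0'>/dev/null;python3 st.py
```

```text
t 7.15 p [0.5366 0.1274 0.0907] yaw_y 58.92 tilt 0.08 F [-1.2 -2.1  5.3] M [-0.26   0.259  0.201] gap 0.0301 g 11.991625998824702 q1,6 [ 0.14 -0.89]
t 7.35 p [0.5366 0.1273 0.0908] yaw_y 57.81 tilt 0.09 F [-2.  -0.7  6.1] M [-0.337  0.256  0.239] gap 0.0303 g 12.016468332731165 q1,6 [ 0.14 -0.87]
t 7.45 p [0.5366 0.1273 0.0908] yaw_y 57.83 tilt 0.09 F [-1.  -0.5  5.5] M [-0.336  0.274  0.338] gap 0.0303 g 12.016017745190766 q1,6 [ 0.14 -0.87]
```

Left cap is also springy, so the right one is the likely loose cap. I'm unwinding and moving to it, with jaw y at 87°.

```bash
python3 -m creep '0 0 0 0 0 -0.02 0;0 0 0 0 0 -0.02 0;0 0 0 0 0 0 0.65;0 0 0 0 0 0 0.65;0 0 0 0 0 0 0.65' >/dev/null;python3 st.py; python3 -m creep '0 0 -30 0 0 0 0.65;0 0 -30 0 0 0 .65;-26 -33 0 0 0 0 0.65;-26 -33 0 0 0 0 .65;-26 -33 0 0 0 0 .65'>/dev/null;python3 -m creep '-26 -33 0 0 0 0 .65;-26 -33 0 0 0 -0.12 0.65;0 0 0 0 0 -0.12 .65;0 0 0 0 0 -0.12 .65;0 0 0 0 0 -0.11 .65'>/dev/null;python3 -m creep '0 0 0 0 0 0 .65' >/dev/null; python3 st.py .5672 -.0793 .089
```

```text
t 7.95 p [0.5356 0.1276 0.0891] yaw_y 60.03 tilt 0.05 F [-0.3 -0.5 -0.1] M [-0.016 -0.008 -0.036] gap 0.0485 g 0.0 q1,6 [ 0.14 -0.91]
t 9.05 p [ 0.566  -0.0804  0.1492] yaw_y 86.93 tilt 0.04 F [-0.1  0.4 -0.1] M [ 0.052  0.017 -0.014] gap 0.0618 g 0.0 q1,6 [-0.24 -1.75]
to go mm tool [-1.2  1.2 60.2]
```

```bash
python3 -m creep '-1 1 0 0 0 0 0.65;0 0 30 0 0 0 .65;0 0 30 0 0 0 0.65;0 0 0 0 0 0 0.65'>/dev/null; python3 -m creep '0 0 0 0 0 0 0;0 0 0 0 0 0 0;0 0 0 0 0 0 0;0 0 0 0 0 0 0;0 0 0 0 0 0 0' 12>/dev/null; python3 st.py;python3 -m creep '0 0 0 0 0 0 0'>/dev/null; python3 st.py
```

```text
time_s: 9.95
tool_pos: [0.568, -0.0793, 0.0909]
tool_rot: [0.083, 3.139, 0.001]
contact_force: [-0.1, 1.1, 1.5]
finger_gap: 0.0299
grasp_force: 12.0
t 9.95 p [ 0.568  -0.0793  0.0909] yaw_y 86.96 tilt 0.11 F [-0.1  1.1  1.5] M [ 0.14   0.176 -0.029] gap 0.0299 g 11.997734295327973 q1,6 [-0.23 -1.75]
t 10.05 p [ 0.568  -0.0793  0.0909] yaw_y 86.96 tilt 0.1 F [0.3 2.5 4.2] M [ 0.303  0.144 -0.02 ] gap 0.03 g 11.999562135752058 q1,6 [-0.23 -1.75]
```

```bash
python3 -m creep '0 0 0 0 0 0.02 0;0 0 0 0 0 0 0' >/dev/null;python3 st.py;python3 -m creep '0 0 0 0 0 0.02 0;0 0 0 0 0 0 0' >/dev/null;python3 st.py;python3 -m creep '0 0 0 0 0 0 0'>/dev/null;python3 st.py
```

```text
t 10.25 p [ 0.568  -0.0793  0.0908] yaw_y 85.78 tilt 0.09 F [-0.1  1.3  6.4] M [0.308 0.156 0.059] gap 0.0299 g 12.001811557420297 q1,6 [-0.23 -1.73]
t 10.45 p [ 0.568  -0.0794  0.0908] yaw_y 84.64 tilt 0.09 F [-0.8  1.5  5.6] M [0.298 0.137 0.061] gap 0.0299 g 12.001755038018018 q1,6 [-0.23 -1.71]
t 10.55 p [ 0.568  -0.0793  0.0909] yaw_y 84.65 tilt 0.09 F [-0.6  1.5  5.5] M [0.332 0.141 0.057] gap 0.0301 g 12.001712939418212 q1,6 [-0.23 -1.71]
```

The right cap stays flat at about 0.08 N m, so it is the loose one. I'm running it 20° further, still short of the earliest seat, then feeling my way on.

```bash
python3 -m creep '0 0 0 0 0 0.07 0;0 0 0 0 0 0.07 0;0 0 0 0 0 0.07 0;0 0 0 0 0 0.07 0;0 0 0 0 0 0.07 0' 18 >/dev/null;python3 st.py;for i in 1 ; do python3 -m creep '0 0 0 0 0 0.025 0;0 0 0 0 0 0.0 0' >/dev/null;python3 st.py; python3 -m creep '0 0 0 0 0 0.025 0;0 0 0 0 0 0 0'>/dev/null;python3 st.py; python3 -m creep '0 0 0 0 0 0.025 0;0 0 0 0 0 0 0'>/dev/null;python3 st.py;done
```

```text
t 11.05 p [ 0.5678 -0.0801  0.0908] yaw_y 64.46 tilt 0.12 F [-1.6 -1.1  6.9] M [-0.245  0.364  0.096] gap 0.0297 g 18.000085018211394 q1,6 [-0.23 -1.36]
t 11.25 p [ 0.5677 -0.0802  0.0908] yaw_y 63.16 tilt 0.12 F [-1.4 -1.4  5.5] M [-0.296  0.304  0.063] gap 0.0298 g 18.000832644465845 q1,6 [-0.23 -1.33]
t 11.45 p [ 0.5677 -0.0802  0.0909] yaw_y 61.73 tilt 0.12 F [-1.2 -1.9  6.4] M [-0.257  0.342  0.089] gap 0.03 g 18.001110182813136 q1,6 [-0.23 -1.31]
t 11.65 p [ 0.5677 -0.0803  0.0908] yaw_y 60.3 tilt 0.12 F [-1.9 -1.8  6.5] M [-0.325  0.354  0.1  ] gap 0.0296 g 18.000946444517467 q1,6 [-0.23 -1.28]
```

```bash
echo 'import sys
sys.exit(s["ft_torque"][2]>0.2)' > tail.py; cat st.py tail.py > chk.py
python3 -m creep '0 0 0 0 0 0.02 0;0 0 0 0 0 0.02 0' >/dev/null; python3 chk.py &&
python3 -m creep '0 0 0 0 0 0.02 0;0 0 0 0 0 0.02 0' >/dev/null && python3 chk.py &&
python3 -m creep '0 0 0 0 0 0.02 0;0 0 0 0 0 0.02 0' >/dev/null && python3 chk.py &&
python3 -m creep '0 0 0 0 0 0.02 0;0 0 0 0 0 0.02 0' >/dev/null && python3 chk.py &&
python3 -m creep '0 0 0 0 0 0.02 0;0 0 0 0 0 0.02 0' >/dev/null && python3 chk.py &&
python3 -m creep '0 0 0 0 0 0.02 0;0 0 0 0 0 0.02 0' >/dev/null && python3 chk.py
```

```text
t 11.85 p [ 0.5676 -0.0803  0.0908] yaw_y 57.99 tilt 0.13 F [-2.  -2.7  6.2] M [-0.395  0.444  0.098] gap 0.0297 g 18.00124060981034 q1,6 [-0.23 -1.24]False
```

```bash
sed -i 's/sys.exit(\(.*\))$/sys.exit(int(\1))/' chk.py
python3 -m creep '0 0 0 0 0 0.02 0;0 0 0 0 0 0.02 0' >/dev/null && python3 chk.py &&
python3 -m creep '0 0 0 0 0 0.02 0;0 0 0 0 0 0.02 0' >/dev/null && python3 chk.py &&
python3 -m creep '0 0 0 0 0 0.02 0;0 0 0 0 0 0.02 0' >/dev/null && python3 chk.py &&
python3 -m creep '0 0 0 0 0 0.02 0;0 0 0 0 0 0.02 0' >/dev/null && python3 chk.py &&
python3 -m creep '0 0 0 0 0 0.02 0;0 0 0 0 0 0.02 0' >/dev/null && python3 chk.py &&
python3 -m creep '0 0 0 0 0 0.02 0;0 0 0 0 0 0.02 0' >/dev/null && python3 chk.py
```

```text
t 12.05 p [ 0.5676 -0.0804  0.0908] yaw_y 55.7 tilt 0.14 F [-2.  -2.5  6. ] M [-0.418  0.426  0.155] gap 0.03 g 18.001324444339843 q1,6 [-0.23 -1.2 ]
t 12.25 p [ 0.5675 -0.0805  0.0908] yaw_y 53.41 tilt 0.14 F [-2.5 -2.   6.5] M [-0.51   0.454  0.137] gap 0.0298 g 18.00129556671891 q1,6 [-0.23 -1.16]
t 12.45 p [ 0.5675 -0.0806  0.0909] yaw_y 51.11 tilt 0.15 F [-2.5 -2.1  5.8] M [-0.548  0.592  0.164] gap 0.0295 g 18.001236132258782 q1,6 [-0.23 -1.12]
t 12.65 p [ 0.5674 -0.0807  0.0908] yaw_y 48.82 tilt 0.16 F [-2.7 -2.   6.8] M [-0.549  0.586  0.124] gap 0.03 g 18.001245855921297 q1,6 [-0.23 -1.08]
t 12.85 p [ 0.5674 -0.0807  0.0909] yaw_y 46.54 tilt 0.17 F [-3.1 -2.9  6.4] M [-0.6    0.637  0.052] gap 0.0297 g 18.00157273595687 q1,6 [-0.23 -1.04]
t 13.05 p [ 0.5673 -0.0808  0.0908] yaw_y 44.25 tilt 0.18 F [-3.3 -2.7  6.6] M [-0.652  0.702  0.074] gap 0.0299 g 18.00162232539151 q1,6 [-0.23 -1.  ]
```

```bash
python3 -m creep '0 0 0 0 0 0.02 0;0 0 0 0 0 0.02 0' >/dev/null && python3 chk.py &&
python3 -m creep '0 0 0 0 0 0.02 0;0 0 0 0 0 0.02 0' >/dev/null && python3 chk.py &&
python3 -m creep '0 0 0 0 0 0.02 0;0 0 0 0 0 0.02 0' >/dev/null && python3 chk.py &&
python3 -m creep '0 0 0 0 0 0.02 0;0 0 0 0 0 0.02 0' >/dev/null && python3 chk.py &&
python3 -m creep '0 0 0 0 0 0.02 0;0 0 0 0 0 0.02 0' >/dev/null && python3 chk.py
```

```text
t 13.25 p [ 0.5672 -0.0809  0.0908] yaw_y 41.96 tilt 0.18 F [-3.2 -3.   6.5] M [-0.715  0.746  0.065] gap 0.03 g 18.00186455322546 q1,6 [-0.23 -0.96]
t 13.45 p [ 0.5671 -0.0809  0.0908] yaw_y 39.69 tilt 0.2 F [-3.6 -3.7  7. ] M [-0.648  0.755  0.3  ] gap 0.0298 g 18.020346941298158 q1,6 [-0.23 -0.92]
```

```bash
python3 -m creep '0 0 0 0 0 0.02 0;0 0 0 0 0 0 0' >/dev/null && python3 chk.py; python3 -m creep '0 0 0 0 0 0 0' >/dev/null ; python3 st.py
```

```text
t 13.65 p [ 0.5671 -0.0809  0.0908] yaw_y 38.62 tilt 0.21 F [-3.7 -3.1  7.3] M [-0.691  0.734  0.513] gap 0.0299 g 18.04527856525965 q1,6 [-0.23 -0.91]
t 13.75 p [ 0.5671 -0.0809  0.0908] yaw_y 38.64 tilt 0.21 F [-2.8 -3.   8. ] M [-0.753  0.771  0.483] gap 0.0301 g 18.044650837546214 q1,6 [-0.23 -0.91]
```

The cap seated at about 45° and now reads about 0.48 N m, which is firm. I'm releasing it and going to look at ring r2.

```bash
python3 -m creep '0 0 0 0 0 0 0.65;0 0 0 0 0 0 0.65;0 0 0 0 0 0 0.65;0 0 0 0 0 0 .65' >/dev/null;python3 st.py; python3 -m creep '0 0 -40 0 0 0 0.8;0 0 -40 0 0 0 1;-29 -37 -20 0 0 0 1;-29 -37 0 0 0 0 1;-29 -37 0 0 0 0 1'>/dev/null;python3 -m creep '-29 -37 0 0 0 0.07 1;-29 -37 0 0 0 0.07 1;-24 -37 0 0 0 0.1 1;0 0 0 0 0 0.1 1;0 0 0 0 0 0.1 1'>/dev/null;python3 -m creep '0 0 0 0 0 0.1 1;0 0 0 0 0 0.1 1; 0 0 0 0 0 0 1'>/dev/null
python3 - <<'E'
import st
from h import *
im,d,w=cloud('wrist');save('w2.png',im);np.savez('w2.npz',im=im,d=d,w=w)
hsv=cv2.cvtColor(im,cv2.COLOR_RGB2HSV)
m=((hsv[...,2]>200)&(hsv[...,1]<40)).astype(np.uint8)
n,l,sta,ce=cv2.connectedComponentsWithStats(m)
for i in range(1,n):
    if sta[i,4]>400:
        q=w[l==i];q=q[np.isfinite(q[:,2])];(x,y),r=cv2.minEnclosingCircle(q[:,:2].astype(np.float32));print(sta[i],x,y,2*r,np.median(q[:,2]))
E
```

```text
t 14.15 p [ 0.567  -0.0792  0.0891] yaw_y 38.55 tilt 0.05 F [-0.   0.1  0.1] M [-0.064 -0.011  0.006] gap 0.0562 g 0.0 q1,6 [-0.23 -0.91]
t 15.45 p [ 0.4903 -0.3456  0.1888] yaw_y 1.89 tilt 0.03 F [-0.2 -0.1  0.7] M [-0.03  0.03 -0.05] gap 0.0948 g 0.0 q1,6 [-0.7  -0.74]
[ 269   77   79   82 1823] 0.48248958587646484 -0.26793837547302246 0.06147588789463043 0.011021231003784604
[ 164  193   74   72 1458] 0.3960822820663452 -0.35839587450027466 0.06156286597251892 0.011034474242539144
[ 300  212   73   69 1379] 0.5084632635116577 -0.3704691231250763 0.061327312141656876 0.010969724272145154
[ 372  250  155   85 3377] 0.6132256984710693 -0.4361623525619507 0.14082452654838562 0.0006506058135578585
[455 286  68  49 453] 0.648989737033844 -0.42852136492729187 0.07824729382991791 0.00039837930826497336
[ 327  375   91   38 2541] 0.5492875576019287 -0.5180808901786804 0.09381545335054398 0.0009531800937082335
[ 400  375   74   38 2012] 0.6140010356903076 -0.5303932428359985 0.07275781780481339 0.0005910627737310548
```

View pics/w2.png

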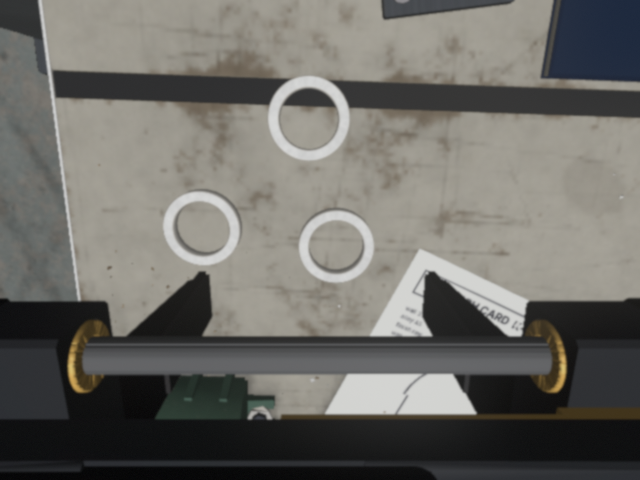

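The wrist view shows r1 at (309,118), r3 at (201,228) and r2 at (336,246). Diameter and height fit. r2, at (0.508,-0.370), is the farthest at 0.629 m. Now I grasp it with the jaws along x.

```bash
python3 st.py .509 -.371 .022; python3 -m creep '-25 19 40 0 0 0.033 1;0 0 40 0 0 0 1;0 0 40 0 0 0 1;0 0 30 0 0 0 1;0 0 0 0 0 0 1' >/dev/null; python3 -m creep '0 0 0 0 0 0 1' >/dev/null; python3 st.py .509 -.371 .022
```

```text
t 15.5 p [ 0.4903 -0.3456  0.1889] yaw_y 2.0 tilt 0.03 F [-0.5 -0.1 -0.2] M [-0.106  0.047  0.017] gap 0.095 g 0.0 q1,6 [-0.7  -0.74]
to go mm tool [-26.1  17.8 166.9]
t 16.1 p [ 0.5099 -0.3695  0.0399] yaw_y 0.07 tilt 0.05 F [-0.4 -0.3  1.3] M [-0.094  0.055  0.033] gap 0.0952 g 0.0 q1,6 [-0.71 -0.71]
to go mm tool [-1.5 -0.9 17.9]
```

```bash
python3 -m creep '-1 -1 9 0 0 0 1;0 0 9 0 0 0 1;0 0 0 0 0 0 1;0 0 0 0 0 0 0;0 0 0 0 0 0 0' 15 >/dev/null; python3 st.py; python3 -m creep '0 0 0 0 0 0 0;0 0 0 0 0 0 0;0 0 0 0 0 0 0;0 0 0 0 0 0 0' >/dev/null; python3 st.py
```

```text
t 16.6 p [ 0.5091 -0.3709  0.0225] yaw_y 0.0 tilt 0.05 F [ 0.6 -0.1 -0.6] M [-0.128  0.124  0.026] gap 0.0844 g 0.0 q1,6 [-0.71 -0.71]
t 17.0 p [ 0.5089 -0.3708  0.0221] yaw_y 0.0 tilt 0.01 F [-0.7  0.   1.5] M [-0.094  0.132  0.039] gap 0.063 g 14.996647021980607 q1,6 [-0.71 -0.71]
```

```bash
python3 -m creep '0 0 -30 0 0 0 0;0 0 -45 0 0 0 0;10 0 -45 0 0 0 0;30 8 -10 0 0 0 0;41 8 0 0 0 0 0' >/dev/null; python3 st.py; python3 -m creep '41 8 0 0 0 0 0;41 8 0 0 0 0 0;41 8 0 0 0 0 0;41 8 0 0 0 0 0;30 8 0 0 0 0 0' >/dev/null; python3 -m creep '12 2 0 0 0 0 0;0 0 0 0 0 0 0;0 0 0 0 0 0 0' >/dev/null; python3 st.py .567 -.0795 .0755
python3 - <<'E'
from h import *
im,d,w=cloud('wrist');save('w3.png',im);np.savez('w3.npz',im=im,d=d,w=w)
hsv=cv2.cvtColor(im,cv2.COLOR_RGB2HSV)
m=((hsv[...,2]>190)&(hsv[...,1]<40)&(w[...,2]>.12)&(w[...,2]<.16))
q=w[m];(x,y),r=cv2.minEnclosingCircle(q[:,:2].astype(np.float32));print(m.sum(),x,y,2*r,np.median(q[:,2]),q.min(0),q.max(0))
m=((w[:,:,2]>.088)&(w[:,:,2]<.1)&(hsv[...,1]>100)).astype(np.uint8)
n,l,st,ce=cv2.connectedComponentsWithStats(m)
for i in range(1,n):
    if st[i,4]>200: q=w[l==i];print(st[i],q.mean(0),np.ptp(q,axis=0))
E
```

```text
t 17.5 p [ 0.5267 -0.2913  0.1562] yaw_y -0.15 tilt 0.44 F [ 0.1  0.5 -0.9] M [-0.062  0.072 -0.025] gap 0.0624 g 14.98535376752443 q1,6 [-0.59 -0.59]
t 18.3 p [ 0.5667 -0.0844  0.1518] yaw_y -0.01 tilt 0.04 F [ 0.2  0.3 -0.7] M [-0.085  0.041 -0.023] gap 0.0627 g 14.986429779664832 q1,6 [-0.24 -0.24]
to go mm tool [ 4.9  0.3 76.3]
4288 0.5677515268325806 -0.08375883847475052 0.06206373870372772 0.14066052052267547 [ 0.53697228 -0.09913382  0.13848911] [ 0.59853923 -0.05313837  0.14273438]
[ 249   11   67   75 3491] [0.55131835 0.02445267 0.09181456] [0.03119376 0.03249888 0.00623883]
[ 287  252   54   30 1108] [ 0.56644373 -0.08420485  0.09198901] [0.02865581 0.01715372 0.00384505]
```

View pics/w3.png

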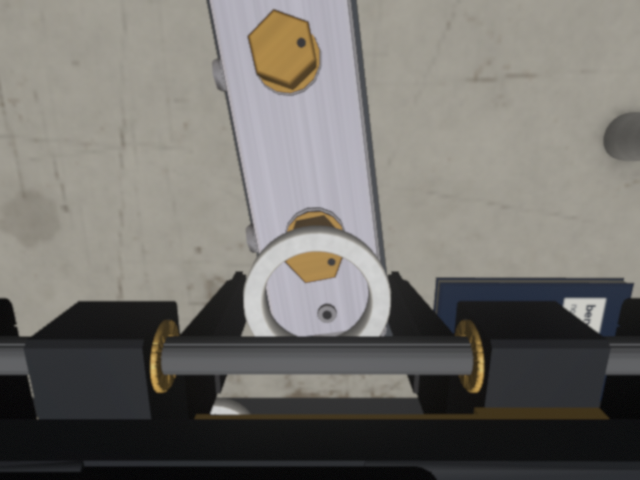

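The view shows the ring held level at (318,295), with the cap peeking through it. The ring needs +5 mm in y and about -0.7 mm in x.

```bash
python3 -m creep '5 -0.7 0 0 0 0 0;0 0 15 0 0 0 0;0 0 15 0 0 0 0;0 0 10 0 0 0 0;0 0 0 0 0 0 0' >/dev/null; python3 st.py .5664 -.0793 .0755;python3 -m creep '0 0 8 0 0 0 0;0 0 7 0 0 0 0;0 0 0 0 0 0 0' >/dev/null; python3 st.py .5664 -.0793 .0755
```

```text
t 18.85 p [ 0.5641 -0.0784  0.1085] yaw_y -0.02 tilt 0.32 F [-0.1  0.4 -1.2] M [-0.064  0.095  0.01 ] gap 0.0624 g 14.986640193455969 q1,6 [-0.23 -0.23]
to go mm tool [-0.9  2.5 33. ]
t 19.15 p [ 0.5655 -0.0785  0.0957] yaw_y 0.0 tilt 0.11 F [ 0.3  0.2 -0.3] M [-0.078  0.055 -0.005] gap 0.0627 g 14.98654718592661 q1,6 [-0.23 -0.23]
to go mm tool [-0.8  0.9 20.2]
```

No contact yet, so I'm lowering the rest of the way.

```bash
python3 -m creep '-0.8 0 7 0 0 0 0;0 0 7 0 0 0 0;0 0 0 0 0 0 0' >/dev/null; python3 st.py .5664 -.0793 .0755;python3 -m creep '0 0 4 0 0 0 0;0 0 2 0 0 0 0;0 0 0 0 0 0 0' >/dev/null; python3 st.py .5664 -.0793 .0755
```

```text
t 19.45 p [ 0.5653 -0.0793  0.0815] yaw_y -0.0 tilt 0.13 F [-0.5 -0.2 -0.9] M [-0.112  0.072 -0.042] gap 0.0627 g 14.986607567961983 q1,6 [-0.23 -0.23]
to go mm tool [0.  1.1 6. ]
t 19.75 p [ 0.566  -0.0794  0.0766] yaw_y 0.0 tilt 0.03 F [-0.1  0.  -0.7] M [-0.11   0.062 -0.004] gap 0.0627 g 14.986428573483863 q1,6 [-0.23 -0.23]
to go mm tool [0.1 0.4 1.1]
```

```bash
python3 -m creep '0 0 2 0 0 0 0;0 0 0 0 0 0 0' >/dev/null; python3 st.py; python3 -m creep '0 0 0 0 0 0 1;0 0 0 0 0 0 1;0 0 0 0 0 0 1;0 0 0 0 0 0 1;0 0 0 0 0 0 1' >/dev/null; python3 st.py;  python3 -m creep '0 0 -30 0 0 0 1;0 0 -40 0 0 0 1;-10 0 -40 0 0 0 1;0 0 0 0 0 0 1;0 0 0 0 0 0 1' >/dev/null; python3 st.py
python3 - <<'E'
from h import *
im,d,w=cloud('wrist');save('w4.png',im)
hsv=cv2.cvtColor(im,cv2.COLOR_RGB2HSV)
m=(w[...,2]>.058)&(w[...,2]<.069)&(hsv[...,1]<60)&(np.hypot(w[...,0]-.567,w[...,1]+.079)<.05)
q=w[m];(x,y),r=cv2.minEnclosingCircle(q[:,:2].astype(np.float32));print(m.sum(),x,y,2*r,np.percentile(q[:,2],[5,50,95]))
E
```

```text
t 19.95 p [ 0.5661 -0.0794  0.0748] yaw_y -0.0 tilt 0.01 F [ 0.2 -0.3 -1. ] M [-0.095  0.021  0.018] gap 0.0628 g 14.986488446957082 q1,6 [-0.23 -0.23]
t 20.45 p [ 0.5662 -0.0795  0.075 ] yaw_y 0.0 tilt 0.01 F [ 0.6 -0.1 -0.4] M [-0.058  0.072  0.032] gap 0.0932 g 0.0 q1,6 [-0.23 -0.23]
t 20.95 p [ 0.5669 -0.0898  0.1865] yaw_y -0.02 tilt 0.18 F [ 0.2  0.1 -0.3] M [-0.092  0.038 -0.022] gap 0.0953 g 0.0 q1,6 [-0.25 -0.25]
3140 0.5671443939208984 -0.0791516825556755 0.06417639553546906 [0.06136001 0.06294406 0.06410478]
```

View pics/w4.png

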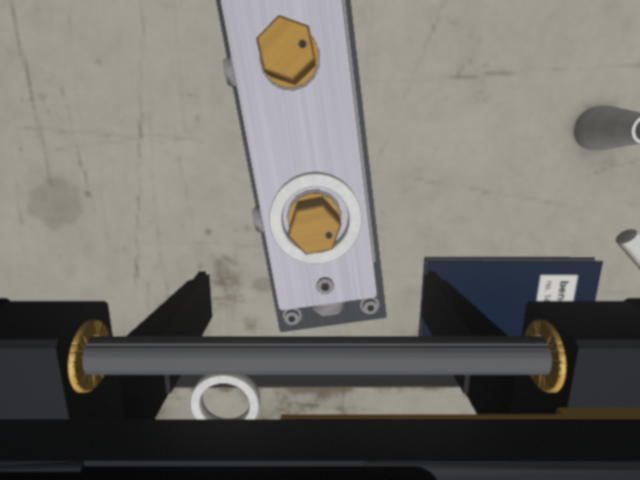

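The ring lies flat around the run-down cap at (315,218). Its top is at 63 mm and it is centred within about 1 mm, with the gripper clear. I'm handing in.

```bash
python3 -c "
from cell import bot
print(bot.close_job())"
```

```text
the job is handed in; nothing more can be done
None
```

I handed the job in: the right-hand cap was the loose one, run down about 48° to a firm 0.48 N m, and the farthest ring now lies flat and centred around it. The judge returned no verdict.

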